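# Rescue the rail from the instrument case

## Robot

A 7-joint arm with a two-finger parallel gripper is mounted at the origin on the work surface. World frame = base frame: x ahead of the robot, y to its left, z up, the work surface at z = 0. Lengths are in m, angles in rad, forces in N, time in s.
With the tool pointing down it reaches from about 0.425 to 0.875 m from the base axis. Payload 4.7 kg.
Tool frame: the origin (TCP) lies between the finger pads; the fingertips stand arm.tips_ahead ahead of it and the grasp point (between the pads) lies 2 mm behind it (arm.tips_ahead is the distance from the TCP to the fingertips, in m); z points along the fingers, y is the line along which they close (so a half turn about z gives the same grasp; the last joint's range is limited). The gripper opens to 87 mm and grips with 3 to 60 N. Pads are 19 mm wide; open, the fingers measure 117 mm over their backs; the gripper's body (75 mm by 190 mm) begins 51 mm behind the grasp point.
Start: joints at [1.208, 0.321, -0.07, 1.45, 0.023, 1.371, -0.057], TCP at [0.239, -0.604, 0.24] pointing down, gripper open.
Joint ranges: [-2.86, 2.86], [-0.3, 2.09], [-1.38, 1.24], [0.06, 2.45], [-1.56, 4.7], [0.09, 2.05], [-2.69, 2.69]. Speed limits (rad/s): [2.57, 2.57, 3.14, 3.14, 3.14, 3.14, 3.14].

## Interface

Orientations are given as [roll, pitch, yaw] about the fixed x, y, z axes, in that order (R = Rz(yaw) Ry(pitch) Rx(roll)).
In Python, from workcell import telemetry, vision, ticket, arm gives the robot as it stands.
- The arm moves only by the tool move_arm, never from a script. Its argument "rows" is a list of rows, each an object of numbers: "x", "y", "z": the shift along the tool's x, y, z in mm; "wx", "wy", "wz": the turn, a rotation vector about the tool's x, y, z in rad; "gripper": the closure, from -1 (fully open) to 1 (shut). A call has exactly 8 rows; each row is the pose to reach, as a shift and turn from the pose commanded when the call began, along the tool's axes at that moment; what a row does not reach only later rows make up. A row lasts 1/12 s, in which the tool goes at most 41.7 mm and 7.16 degrees, less where a joint would pass 70% of its speed; a pose out of reach is approached as far as the arm can. A call with a gripper value outside its range is refused whole. The fingers move at their own pace and stop on an object; the grip force is fixed at half the most. Time passes only in rows, so rows that repeat a pose let the fingers close, or fill a call up. It gives the time, the measured TCP pose, the force, the opening and the grip force at its end, in the units of the state.
- telemetry.read_state(): the state, without advancing time (a new reading comes with each control period).
- vision.read_camera(name): name is "scene" or "top" or "wrist"; returns a dict with "frame" (480x640x3 uint8, red, green, blue), "range_z" (480x640 float32, m along the optical axis (not along the pixel's ray), 0 where there is no reading), "mtx" (3x3 intrinsics, pixels), "position" and "orientation" of the camera in the world. Camera axes: x right, y down, z forward; pixel columns grow to the right and rows downward; lengths in m; the calibration is good to about 2 mm. A picture is of the moment at which its call begins.
- ticket.close_job(): hands the job in; it is judged then, once.
The state is a dict: "t": time; "joints": joint angles; "joint_vel": joint speeds; "joint_torque": joint torques, N m; "tcp_pos": TCP position; "eef_rot": TCP orientation; "contact_force": force on the tool from outside, world axes, zero at the start; "torque": the same for the moment, N m; "width": opening from 0.0 (shut) to 1.0 (fully open); "gripper_force": force on a finger pad.
Only numpy, scipy, OpenCV 4.12 (cv2) and the standard library are available. Lean on these libraries where they do the work, as an engineer would, in place of code of your own. Each camera call takes 0.05 s, during which the arm holds its last target. There are 200 camera calls.

## Task

A slotted aluminium rail was left inside the blue-topped instrument case and is longer than the hatch in its top. Bring it out through the hatch, tilting it so that one end comes out ahead of the other, and finish still gripping it, holding it still in the air with the whole rail at least 4 cm higher than the case's top and touching nothing but the gripper. Leave the tape roll, the bottle and the red tin where they stand.

Things in the scene. Friction and masses are not known exactly. Their poses are not given: they have to be found in the camera images.
- case: Instrument case fixed to the bench: black walls, blue top, green floor. Outside 328 mm long (its x, roughly away from the robot) by 154 wide (y) by 73 high; origin at the centre of its underside, z up. Walls and floor 4 mm, top 3 mm thick: inside 320 x 146 mm, floor at height 4, underside of the top at 70. A hatch, always open, is in the middle of the top. Only the rail is inside.
- hatch (a point): Centre of the rectangular hatch, level with the upper face of the case's top (73 mm above the bench); axes as the case's. The hatch is 150 mm along the case's x by 130 mm along y; beyond it the top covers 85 mm of the inside at each x end and 8 mm along each side.
- rail: Loose straight slotted aluminium rail, 215 mm long (its x) by 20 x 20 mm, about 0.12 kg, evenly weighted, orange band round its middle; origin at the centre of its underside, z up. Starts flat on the case's floor, roughly along and near its middle, both ends under the top. Slid to one end of the case, its other end comes free under the hatch and can be tilted up about 25 degrees.
- rail_a (a point): Centre of the rail's end face at its +x end, 107.5 mm along from its middle and 10 mm above its underside.
- rail_b (a point): Centre of the rail's end face at its -x end, 107.5 mm along from its middle and 10 mm above its underside.
- tape_roll: Loose black roll of tape lying flat on the bench beside the case, 64 mm across, 19 mm high; origin at the centre of its underside. Bystander.
- flux_bottle: Loose small white bottle standing on the bench beside the case, 36 mm across, 75 mm high; origin at the centre of its underside. Bystander.
- red_tin: Loose round red tin with a white lid standing on the bench beside the case, 52 mm across, 32 mm high; origin at the centre of its underside. Bystander.
Not all that is in view belongs to the job. Of the things like the rail, leave any that is yellow; of the rest the larger one is meant.

How it is judged:
By the outcome, as a careful person would: the job done as asked, in the order asked, and still so for the second after the job is handed in, while the arm keeps its last pose, push and grip.
It also fails if it takes over 42 s, if anything falls off the work surface, if the arm or the gripper's body presses on something with over 40 N, if the wrist force passes 120 N, or if a joint passes its speed limit or range.

## Working session

There is one attempt and no reset: what is moved stays moved. The work goes in short steps, Python scripts to look and compute and a tool call to move; the robot and the scene stay as the last step left them, time stands still between calls to the robot, and variables do not carry over. Pictures are saved under pics/ and viewed, at most 10 in all, crops included, and the job is handed in when it is done.

Besides the shell and the picture viewer there is one more tool, called after "Request:" as a command line: name --argument value ..., lists and objects as JSON in quotes. move_arm: Moves the arm, as the interface text tells. Its arguments: {"type":"object","properties":{"rows":{"type":"array"}},"required":["rows"]}

```bash
mkdir -p pics; ls
python3 - <<'E'
from workcell import telemetry, vision, ticket, arm
import cv2, numpy as np
s=telemetry.read_state(); print(s, arm.tips_ahead)
for n in ["scene","top"]:
    c=vision.read_camera(n); np.savez(f"{n}.npz",**{k:np.array(v) for k,v in c.items()})
    cv2.imwrite(f"pics/{n}0.png",c["frame"][:,:,::-1]); print(n,c["mtx"],c["position"],c["orientation"])
E
```

```text
pics
{'t': 0.0, 'joints': array([ 1.20811154,  0.32181096, -0.07010687,  1.45163295,  0.02259935,
        1.37077384, -0.0568688 ]), 'joint_vel': array([-9.32025101e-04, -9.10191097e-04, -4.31251626e-05,  9.06692128e-04,
       -7.71567396e-04, -1.81959870e-03,  5.02415932e-06]), 'joint_torque': array([-1.95678736e-04, -4.91286349e+01, -4.03940147e-01, -3.12532282e+01,
       -6.39695465e-02,  4.37951228e-02,  1.73227936e-04]), 'tcp_pos': array([ 0.23894283, -0.60395585,  0.23849056]), 'eef_rot': array([-3.13975705e+00,  8.74692762e-05,  3.76866577e-01]), 'contact_force': array([ 0.43859974, -0.37065329, -0.21416997]), 'torque': array([-0.02833801,  0.05637042, -0.00481276]), 'gripper_force': 0.0, 'width': 1.0017452587611153} 0.017
scene [[508.80045949   0.         317.68607761]
 [  0.         508.80045949 234.24604516]
 [  0.           0.           1.        ]] [ 1.0810845  -0.18056284  0.92518865] [-2.51217834 -0.00507691  1.24674288]
top [[443.03708065   0.         314.11284223]
 [  0.         443.03708065 242.7464371 ]
 [  0.           0.           1.        ]] [0.43206603 0.03498577 0.93433534] [-3.0459519   0.02069339 -1.58290453]
```

View pics/scene0.png

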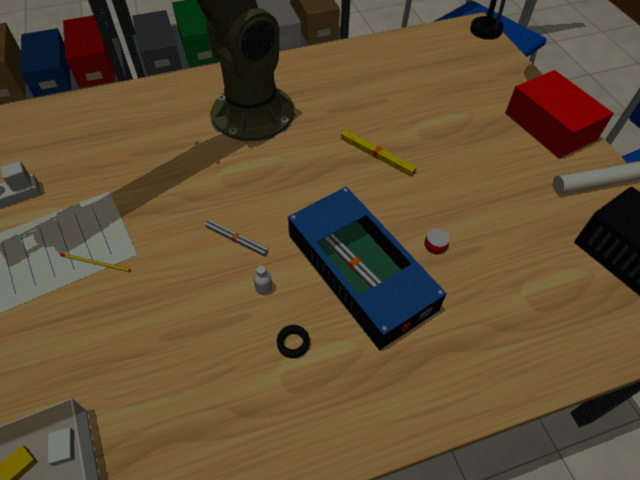

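View pics/top0.png

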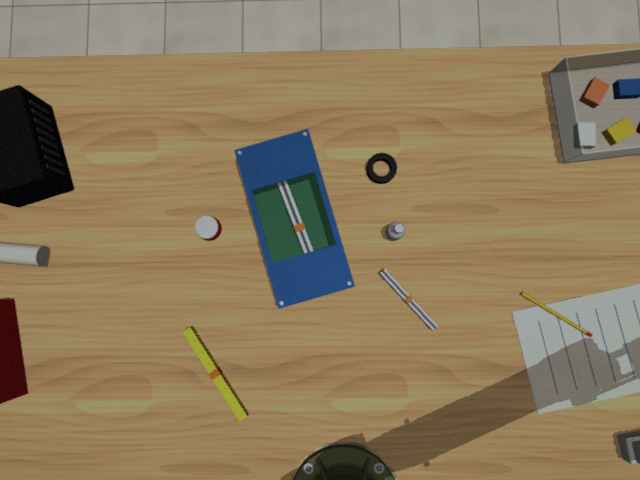

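Candidates: the silver bar with orange band inside the case (top 296,217 / scene 353,260), the small silver bar on the bench (top 407,298 / scene 236,237) and the yellow bar (top 215,373 / scene 378,152). The one in the case is silver and the larger. The tin is at top (208,228), the bottle at (396,231) and the tape at (381,168).

```bash
cat > h.py <<'E'
import numpy as np, cv2
from scipy.spatial.transform import Rotation as R
def load(n): return dict(np.load(n+".npz"))
def rays(c,uv):
    uv=np.atleast_2d(uv).astype(float)
    d=np.c_[(uv-c["mtx"][[0,1],2])/c["mtx"][[0,1],[0,1]],np.ones(len(uv))]
    return R.from_euler("xyz",c["orientation"]).apply(d)
def plane(c,uv,z):
    d=rays(c,uv); o=c["position"]; return o+d*((z-o[2])/d[:,2])[:,None]
def tri(c1,u1,c2,u2):
    o=[c1["position"],c2["position"]]; d=[rays(c1,u1)[0],rays(c2,u2)[0]]
    P=[np.eye(3)-np.outer(v,v)/(v@v) for v in d]
    p=np.linalg.solve(P[0]+P[1],P[0]@o[0]+P[1]@o[1])
    return p,[np.linalg.norm(P[i]@(p-o[i])) for i in (0,1)]
def hsv(c): return cv2.cvtColor(c["frame"],cv2.COLOR_RGB2HSV)
def blob(m,near):
    n,l,s,ce=cv2.connectedComponentsWithStats(m.astype(np.uint8))
    k=[i for i in range(1,n) if s[i,4]>8]; i=min(k,key=lambda i:np.hypot(*(ce[i]-near)))
    return l==i,ce[i],s[i,4]
E
python3 - <<'E'
from h import *
np.set_printoptions(precision=4,suppress=True)
S,T=load("scene"),load("top")
ob=[];co=[];rl=[]
for c,near,cc,gr in((S,(353,261),(366,265),(360,265)),(T,(299,227),(294,218),(296,217))):
    H=hsv(c)
    m,ce,a=blob((H[...,0]<18)&(H[...,1]>140)&(H[...,2]>80),near); ob.append(ce); print("orange",ce,a)
    b=cv2.inRange(H,(100,120,50),(125,255,255)); b,ce,a=blob(b>0,cc)
    cnt=max(cv2.findContours(b.astype(np.uint8),cv2.RETR_EXTERNAL,cv2.CHAIN_APPROX_NONE)[0],key=len)
    q=cv2.approxPolyDP(cv2.convexHull(cnt),8,True)[:,0]; co.append(q); print("case",q.tolist())
    hole=np.zeros(b.shape,np.uint8); cv2.fillPoly(hole,[cnt],1); hole=(hole>0)&~b
    g=hole&(H[...,1]<70)&(H[...,2]>70); g,ce,a=blob(g|(m),ob[-1])
    print("rail",ce,a,cv2.minAreaRect(np.argwhere(g)[:,::-1].astype(np.float32)))
    yx=np.argwhere(g)[:,::-1]; rl.append(yx)
    P=plane(c,yx,.024); mu=P.mean(0); w,v=np.linalg.eigh(np.cov(P[:,:2].T)); t=(P-mu)[:,:2]@v; print("rail@24",mu,"yaw",np.degrees(np.arctan2(v[1,1],v[0,1])),np.ptp(t,0))
    print("orange@24",plane(c,ob[-1],.024)); P=plane(c,q,.073); print("case@73\n",P,P.mean(0))
print("tri",tri(S,ob[0],T,ob[1]))
for z,p in((.019,(381,168)),(.075,(396,230)),(.032,(207,228))): print(plane(T,p,z))
for p in ob[1:]: 
    u,v=p.astype(int); print("range",T["range_z"][v,u])
cv2.imwrite("pics/crop.png",cv2.resize(T["frame"][120:320,220:440,::-1],None,fx=3,fy=3))
E
```

```text
orange [354.5714 261.0714] 56
case [[445, 294], [383, 334], [289, 216], [346, 187]]
rail [357.4317 264.4197] 417 ((355.75, 262.25), (62.22539520263672, 9.192388534545898), 45.0)
rail@24 [0.5605 0.0868 0.024 ] yaw -159.33744903600237 [0.022  0.1388]
orange@24 [[0.5514 0.0843 0.024 ]]
case@73
 [[ 0.7048  0.2071  0.073 ]
 [ 0.7437  0.0623  0.073 ]
 [ 0.4295 -0.0215  0.073 ]
 [ 0.3908  0.1223  0.073 ]] [0.5672 0.0926 0.073 ]
orange [298.7869 227.    ] 61
case [[307, 130], [353, 286], [279, 307], [235, 150]]
rail [295.2152 217.4358] 748 ((294.865966796875, 216.55154418945312), (75.45738983154297, 10.553982734680176), 68.96248626708984)
rail@24 [0.5732 0.0915 0.024 ] yaw -159.5165652772992 [0.0221 0.1587]
orange@24 [[0.5529 0.0841 0.024 ]]
case@73
 [[ 0.742   0.0633  0.073 ]
 [ 0.4299 -0.0223  0.073 ]
 [ 0.3913  0.1211  0.073 ]
 [ 0.7036  0.2079  0.073 ]] [0.5667 0.0925 0.073 ]
tri (array([0.5526, 0.0839, 0.026 ]), [np.float64(0.00014965146565307672), np.float64(0.0001496514656530984)])
[[ 0.6761 -0.0898  0.019 ]]
[[ 0.5374 -0.108   0.075 ]]
[[0.5526 0.2733 0.032 ]]
range 0.9175431
```

View pics/crop.png

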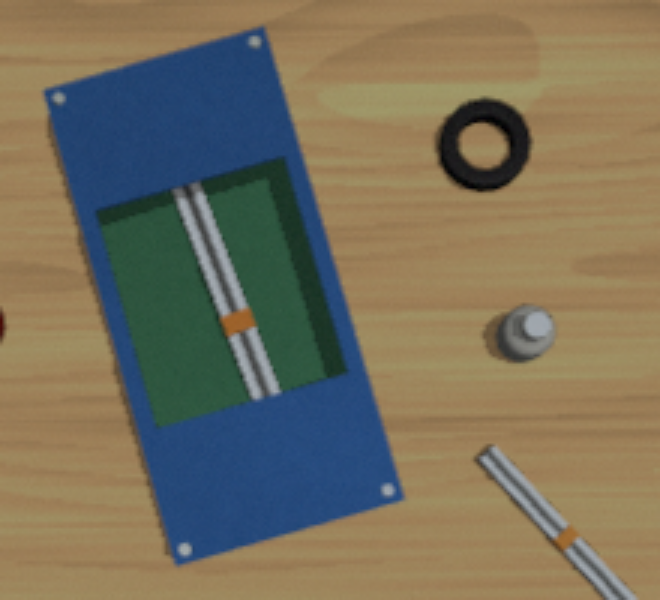

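The crop shows the silver rail with its orange band at crop (238,320) inside the case hatch, so it is the right one. The plan:

1. Grip about 32 mm to the near side of the rail's middle.
2. Slide it to the far (+x) end of the case.
3. Tilt the near end up by about 23°.
4. Pull it out backwards along its own axis, then up.

```bash
cat > go.py <<'E'
import sys; from h import *; from workcell import telemetry
# usage: go.py x y z yaw_deg [tilt_deg]  -> shift (mm) and turn in the tool frame
a=list(map(float,sys.argv[1:])); s=telemetry.read_state()
C=R.from_euler("xyz",s["eef_rot"]); G=R.from_euler("z",a[3],degrees=True)*R.from_euler("y",a[4] if len(a)>4 else 0,degrees=True)*R.from_euler("x",np.pi)
print("mm",C.inv().apply(np.array(a[:3])-s["tcp_pos"]).round(4)*1000,"rv",(C.inv()*G).as_rotvec().round(3),"tcp",s["tcp_pos"].round(4),"q",s["joints"].round(2),"t",s["t"])
E
python3 go.py .52 -.30 .24 20.5; python3 go.py .5228 .0728 .24 20.5
```

```text
mm [ 373.2 -179.2   -1.2] rv [-0.002  0.     0.019] tcp [ 0.2389 -0.604   0.2386] q [ 1.21  0.32 -0.07  1.45  0.02  1.37 -0.06] t 0.1
mm [ 513.  -524.9   -0.6] rv [-0.002  0.     0.019] tcp [ 0.2389 -0.604   0.2386] q [ 1.21  0.32 -0.07  1.45  0.02  1.37 -0.06] t 0.1
```

Request:
move_arm --rows '[{"x": 47,"y": -22,"z": 0,"wx": 0,"wy": 0,"wz": 0,"gripper": 0},{"x": 93,"y": -45,"z": 0,"wx": 0,"wy": 0,"wz": 0,"gripper": 0},{"x": 140,"y": -67,"z": 0,"wx": 0,"wy": 0,"wz": 0,"gripper": 0},{"x": 187,"y": -90,"z": 0,"wx": 0,"wy": 0,"wz": 0.01,"gripper": 0},{"x": 233,"y": -112,"z": 0,"wx": 0,"wy": 0,"wz": 0.01,"gripper": 0},{"x": 280,"y": -134,"z": 0,"wx": 0,"wy": 0,"wz": 0.02,"gripper": 0},{"x": 327,"y": -157,"z": 0,"wx": 0,"wy": 0,"wz": 0.02,"gripper": 0},{"x": 373,"y": -179,"z": 0,"wx": 0,"wy": 0,"wz": 0.02,"gripper": 0}]'

```text
t: 0.77
tcp_pos: [0.4663, -0.3579, 0.2393]
eef_rot: [-3.141, 0.0, 0.357]
contact_force: [1.3, -0.1, 0.4]
width: 0.526
gripper_force: 0.0
```

```bash
python3 go.py .5228 .0728 .24 20.5
```

```text
mm [ 203.3 -383.9   -0.7] rv [-0.     0.    -0.001] tcp [ 0.4663 -0.3579  0.2393] q [ 0.84  0.2  -0.27  1.6   0.06  1.34 -0.65] t 0.7667
```

Request:
move_arm --rows '[{"x": 20,"y": -37,"z": 0,"gripper": 0},{"x": 38,"y": -73,"z": 0,"gripper": 0},{"x": 57,"y": -109,"z": 0,"gripper": 0},{"x": 76,"y": -146,"z": 0,"gripper": 0},{"x": 96,"y": -182,"z": 0,"gripper": 0},{"x": 115,"y": -219,"z": 0,"gripper": 0},{"x": 134,"y": -255,"z": 0,"gripper": 0},{"x": 150,"y": -290,"z": 0,"gripper": 0}]'

```text
invalid input
```

```bash
python3 go.py .5228 .0728 .24 20.5
```

```text
mm [ 203.3 -383.9   -0.7] rv [-0.     0.    -0.001] tcp [ 0.4663 -0.3579  0.2393] q [ 0.84  0.2  -0.27  1.6   0.06  1.34 -0.65] t 0.7667
```

Every key is required.

Request:
move_arm --rows '[{"x": 20,"y": -37,"z": 0,"wx": 0,"wy": 0,"wz": 0,"gripper": 0},{"x": 38,"y": -73,"z": 0,"wx": 0,"wy": 0,"wz": 0,"gripper": 0},{"x": 57,"y": -109,"z": 0,"wx": 0,"wy": 0,"wz": 0,"gripper": 0},{"x": 76,"y": -146,"z": 0,"wx": 0,"wy": 0,"wz": 0,"gripper": 0},{"x": 96,"y": -182,"z": 0,"wx": 0,"wy": 0,"wz": 0,"gripper": 0},{"x": 115,"y": -219,"z": 0,"wx": 0,"wy": 0,"wz": 0,"gripper": 0},{"x": 134,"y": -255,"z": 0,"wx": 0,"wy": 0,"wz": 0,"gripper": 0},{"x": 150,"y": -290,"z": 0,"wx": 0,"wy": 0,"wz": 0,"gripper": 0}]'

```text
t: 1.43
tcp_pos: [0.5045, -0.0332, 0.2394]
eef_rot: [3.142, 0.0, 0.357]
contact_force: [0.3, -0.2, -0.1]
width: 0.498
gripper_force: 0.0
```

```bash
python3 go.py .5228 .0728 .24 20.5
```

```text
mm [ 54.2 -92.9  -0.7] rv [ 0.  0. -0.] tcp [ 0.5045 -0.0332  0.2394] q [ 0.54  0.04 -0.53  1.79  0.02  1.32 -1.21] t 1.4333
```

Request:
move_arm --rows '[{"x": 15,"y": -26,"z": 0,"wx": 0,"wy": 0,"wz": 0,"gripper": 0},{"x": 30,"y": -52,"z": 0,"wx": 0,"wy": 0,"wz": 0,"gripper": 0},{"x": 45,"y": -77,"z": 0,"wx": 0,"wy": 0,"wz": 0,"gripper": 0},{"x": 54,"y": -93,"z": 0,"wx": 0,"wy": 0,"wz": 0,"gripper": 0},{"x": 54,"y": -93,"z": 0,"wx": 0,"wy": 0,"wz": 0,"gripper": 0},{"x": 54,"y": -93,"z": 0,"wx": 0,"wy": 0,"wz": 0,"gripper": 0},{"x": 54,"y": -93,"z": 0,"wx": 0,"wy": 0,"wz": 0,"gripper": 0},{"x": 54,"y": -93,"z": 0,"wx": 0,"wy": 0,"wz": 0,"gripper": 0}]'

```text
t: 2.1
tcp_pos: [0.5228, 0.0685, 0.2392]
eef_rot: [3.141, 0.001, 0.354]
contact_force: [-0.1, -0.7, -0.8]
width: 0.5
gripper_force: 0.0
```

```bash
python3 go.py .5228 .0728 .24 20.5
python3 - <<'E'
from h import *; from workcell import vision
np.set_printoptions(precision=4,suppress=True)
c=vision.read_camera("wrist"); np.savez("wrist.npz",**{k:np.array(v) for k,v in c.items()}); c=load("wrist"); T=load("top")
cv2.imwrite("pics/w1.png",c["frame"][:,:,::-1]); print(c["position"],c["orientation"])
H=hsv(c); m=(H[...,0]<18)&(H[...,1]>140)&(H[...,2]>60)
n,l,s,ce=cv2.connectedComponentsWithStats(m.astype(np.uint8))
for i in range(1,n):
    if s[i,4]>60: print(ce[i],s[i,4],plane(c,ce[i],.024),tri(c,ce[i],T,np.array([298.8,227.])))
E
```

```text
mm [ 1.5 -4.  -0.8] rv [ 0.001  0.001 -0.004] tcp [0.5228 0.0685 0.2392] q [ 0.41  0.1  -0.63  1.74  0.06  1.33 -1.44] t 2.1
[0.5899 0.0937 0.3848] [ 2.871  -0.0004 -1.2174]
[117.7779  83.8179] 950 [[0.5585 0.2541 0.024 ]] (array([0.5491, 0.0885, 0.3427]), [np.float64(0.0436902526803002), np.float64(0.04369025268030028)])
[311. 165.] 425 [[0.5512 0.0834 0.024 ]] (array([0.552 , 0.0836, 0.0311]), [np.float64(9.628832521181e-05), np.float64(9.628832521178693e-05)])
```

View pics/w1.png

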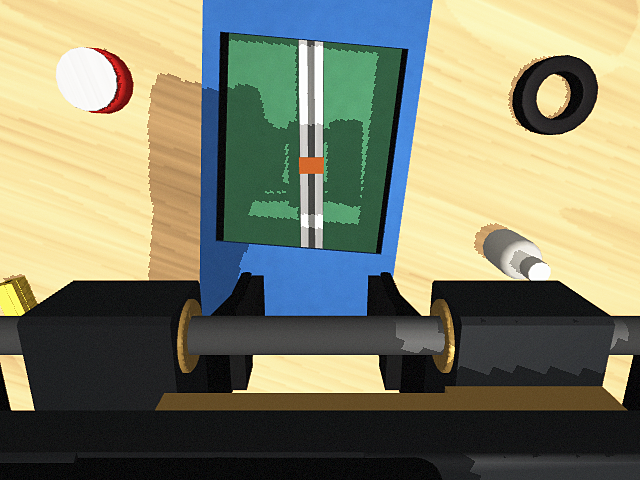

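The wrist view shows the rail parallel to the tool x axis, at columns 299–322 with the band at (311,165), and the hatch spanning columns 220–405. Descending now.

Request:
move_arm --rows '[{"x": 1,"y": -4,"z": 20,"wx": 0,"wy": 0,"wz": 0,"gripper": 0},{"x": 1,"y": -4,"z": 50,"wx": 0,"wy": 0,"wz": 0,"gripper": 0},{"x": 1,"y": -4,"z": 80,"wx": 0,"wy": 0,"wz": 0,"gripper": 0},{"x": 1,"y": -4,"z": 110,"wx": 0,"wy": 0,"wz": 0,"gripper": 0},{"x": 1,"y": -4,"z": 135,"wx": 0,"wy": 0,"wz": 0,"gripper": 0},{"x": 1,"y": -4,"z": 150,"wx": 0,"wy": 0,"wz": 0,"gripper": 0},{"x": 1,"y": -4,"z": 150,"wx": 0,"wy": 0,"wz": 0,"gripper": 0},{"x": 1,"y": -4,"z": 150,"wx": 0,"wy": 0,"wz": 0,"gripper": 0}]'

```text
t: 2.82
tcp_pos: [0.522, 0.0735, 0.0891]
eef_rot: [-3.141, 0.002, 0.355]
contact_force: [0.2, 0.6, -0.1]
width: 0.5
gripper_force: 0.0
```

```bash
python3 go.py .522 .0726 .027 20.5
```

```text
mm [-0.2  0.8 62.1] rv [-0.     0.002 -0.002] tcp [0.522  0.0735 0.0891] q [ 0.37  0.25 -0.62  1.91  0.17  1.04 -1.54] t 2.8167
```

Request:
move_arm --rows '[{"x": 0,"y": 1,"z": 15,"wx": 0,"wy": 0,"wz": 0,"gripper": 0},{"x": 0,"y": 1,"z": 30,"wx": 0,"wy": 0,"wz": 0,"gripper": 0},{"x": 0,"y": 1,"z": 42,"wx": 0,"wy": 0,"wz": 0,"gripper": 0},{"x": 0,"y": 1,"z": 52,"wx": 0,"wy": 0,"wz": 0,"gripper": 0},{"x": 0,"y": 1,"z": 58,"wx": 0,"wy": 0,"wz": 0,"gripper": 0},{"x": 0,"y": 1,"z": 62,"wx": 0,"wy": 0,"wz": 0,"gripper": 0},{"x": 0,"y": 1,"z": 62,"wx": 0,"wy": 0,"wz": 0,"gripper": 0},{"x": 0,"y": 1,"z": 62,"wx": 0,"wy": 0,"wz": 0,"gripper": 0}]'

```text
t: 3.48
tcp_pos: [0.5231, 0.0736, 0.0279]
eef_rot: [3.141, -0.0, 0.357]
contact_force: [-0.2, 0.5, 0.4]
width: 0.5
gripper_force: 0.0
```

```bash
python3 go.py .522 .0726 .027 20.5
```

```text
mm [-1.4  0.6  0.9] rv [ 0.    -0.    -0.001] tcp [0.5231 0.0736 0.0279] q [ 0.34  0.33 -0.6   1.95  0.23  0.92 -1.59] t 3.4833
```

Request:
move_arm --rows '[{"x": 0,"y": 0,"z": 1,"wx": 0,"wy": 0,"wz": 0,"gripper": 0.3},{"x": 0,"y": 0,"z": 1,"wx": 0,"wy": 0,"wz": 0,"gripper": 0.6},{"x": 0,"y": 0,"z": 1,"wx": 0,"wy": 0,"wz": 0,"gripper": 1},{"x": 0,"y": 0,"z": 1,"wx": 0,"wy": 0,"wz": 0,"gripper": 1},{"x": 0,"y": 0,"z": 1,"wx": 0,"wy": 0,"wz": 0,"gripper": 1},{"x": 0,"y": 0,"z": 1,"wx": 0,"wy": 0,"wz": 0,"gripper": 1},{"x": 0,"y": 0,"z": 1,"wx": 0,"wy": 0,"wz": 0,"gripper": 1},{"x": 0,"y": 0,"z": 1,"wx": 0,"wy": 0,"wz": 0,"gripper": 1}]'

```text
t: 4.15
tcp_pos: [0.523, 0.0734, 0.0268]
eef_rot: [3.141, -0.0, 0.357]
contact_force: [-0.1, -0.4, 2.4]
width: 0.221
gripper_force: 30.0
```

Request:
move_arm --rows '[{"x": 0,"y": 0,"z": -3,"wx": 0,"wy": 0,"wz": 0,"gripper": 1},{"x": 3,"y": 0,"z": -5,"wx": 0,"wy": 0,"wz": 0,"gripper": 1},{"x": 15,"y": 0,"z": -5,"wx": 0,"wy": 0,"wz": 0,"gripper": 1},{"x": 28,"y": 0,"z": -5,"wx": 0,"wy": 0,"wz": 0,"gripper": 1},{"x": 42,"y": 0,"z": -5,"wx": 0,"wy": 0,"wz": 0,"gripper": 1},{"x": 54,"y": 0,"z": -5,"wx": 0,"wy": 0,"wz": 0,"gripper": 1},{"x": 60,"y": 0,"z": -5,"wx": 0,"wy": 0,"wz": 0,"gripper": 1},{"x": 63,"y": 0,"z": -5,"wx": 0,"wy": 0,"wz": 0,"gripper": 1}]'

```text
t: 4.82
tcp_pos: [0.5824, 0.0961, 0.0314]
eef_rot: [-3.141, -0.0, 0.357]
contact_force: [-0.2, -0.7, -1.1]
width: 0.227
gripper_force: 30.0
```

Run:
```python
from h import *; from workcell import vision, telemetry
c=vision.read_camera("wrist"); np.savez("wrist.npz",**{k:np.array(v) for k,v in c.items()})
cv2.imwrite("pics/w2.png",c["frame"][:,:,::-1]); s=telemetry.read_state(); print(s["tcp_pos"],s["contact_force"],s["joints"].round(2))
```

```text
[0.58236046 0.09607818 0.03137661] [ 0.99022353 -0.23038291 -1.80610797] [ 0.27  0.45 -0.58  1.8   0.29  0.98 -1.64]
```

View pics/w2.png

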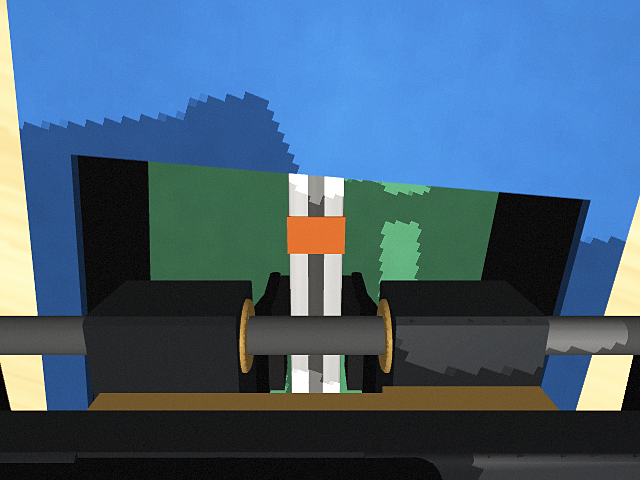

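The rail is in the grip and has moved with it; the band is at (315,235) and the hatch's far edge runs near rows 160–200. Next is the tilt about the far lower corner.

Request:
move_arm --rows '[{"x": 0,"y": 0,"z": -8,"wx": 0,"wy": -0.06,"wz": 0,"gripper": 1},{"x": 1,"y": 0,"z": -16,"wx": 0,"wy": -0.12,"wz": 0,"gripper": 1},{"x": 3,"y": 0,"z": -24,"wx": 0,"wy": -0.18,"wz": 0,"gripper": 1},{"x": 5,"y": 0,"z": -32,"wx": 0,"wy": -0.24,"wz": 0,"gripper": 1},{"x": 7,"y": 0,"z": -39,"wx": 0,"wy": -0.3,"wz": 0,"gripper": 1},{"x": 10,"y": 0,"z": -46,"wx": 0,"wy": -0.36,"wz": 0,"gripper": 1},{"x": 12,"y": 0,"z": -51,"wx": 0,"wy": -0.4,"wz": 0,"gripper": 1},{"x": 12,"y": 0,"z": -51,"wx": 0,"wy": -0.4,"wz": 0,"gripper": 1}]'

```text
t: 5.53
tcp_pos: [0.5938, 0.1005, 0.0821]
eef_rot: [-3.141, 0.401, 0.358]
contact_force: [-0.7, 0.1, -1.2]
width: 0.226
gripper_force: 30.0
```

Run:
```python
from h import *; from workcell import vision, telemetry
c=vision.read_camera("scene"); w=vision.read_camera("wrist")
cv2.imwrite("pics/s3.png",np.hstack([cv2.resize(c["frame"][120:380,220:500],None,fx=1.4,fy=1.4),cv2.resize(w["frame"],(400,364))])[:,:,::-1]); s=telemetry.read_state(); print(s["tcp_pos"],s["eef_rot"],s["contact_force"],s["joints"].round(2))
```

```text
[0.59267998 0.09983302 0.08190047] [-3.14123196  0.39997068  0.35721429] [ 0.5219276  -0.74917172 -0.40989459] [ 0.11  0.69 -0.52  1.38  0.31  1.56 -1.66]
```

View pics/s3.png

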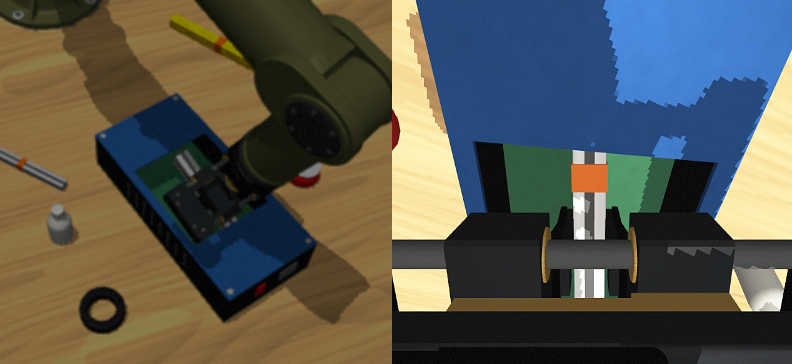

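The tilt worked: the near end stands up in the hatch at (185,165), and the forces are near zero. Pulling it out along its axis.

Request:
move_arm --rows '[{"x": -10,"y": 0,"z": 0,"wx": 0,"wy": 0,"wz": 0,"gripper": 1},{"x": -24,"y": 0,"z": 0,"wx": 0,"wy": 0,"wz": 0,"gripper": 1},{"x": -40,"y": 0,"z": 0,"wx": 0,"wy": 0,"wz": 0,"gripper": 1},{"x": -56,"y": 0,"z": 0,"wx": 0,"wy": 0,"wz": 0,"gripper": 1},{"x": -72,"y": 0,"z": 0,"wx": 0,"wy": 0,"wz": 0,"gripper": 1},{"x": -88,"y": 0,"z": 0,"wx": 0,"wy": 0,"wz": 0,"gripper": 1},{"x": -102,"y": 0,"z": 0,"wx": 0,"wy": 0,"wz": 0,"gripper": 1},{"x": -106,"y": 0,"z": 0,"wx": 0,"wy": 0,"wz": 0,"gripper": 1}]'

```text
t: 6.3
tcp_pos: [0.4995, 0.0643, 0.1247]
eef_rot: [3.14, 0.4, 0.355]
contact_force: [-0.5, -0.1, -0.9]
width: 0.223
gripper_force: 30.0
```

Run:
```python
from h import *; from workcell import vision, telemetry
c=vision.read_camera("scene"); w=vision.read_camera("wrist")
cv2.imwrite("pics/s4.png",np.hstack([cv2.resize(c["frame"][120:380,220:500],None,fx=1.4,fy=1.4),cv2.resize(w["frame"],(400,364))])[:,:,::-1]); s=telemetry.read_state(); print(s["tcp_pos"],s["eef_rot"],s["contact_force"],s["joints"].round(2))
```

```text
[0.5009868  0.06481139 0.12426692] [3.13993816 0.3988915  0.35544578] [ 0.47240515  0.33630918 -0.24991718] [ 0.22  0.46 -0.56  1.63  0.24  1.53 -1.62]
```

View pics/s4.png

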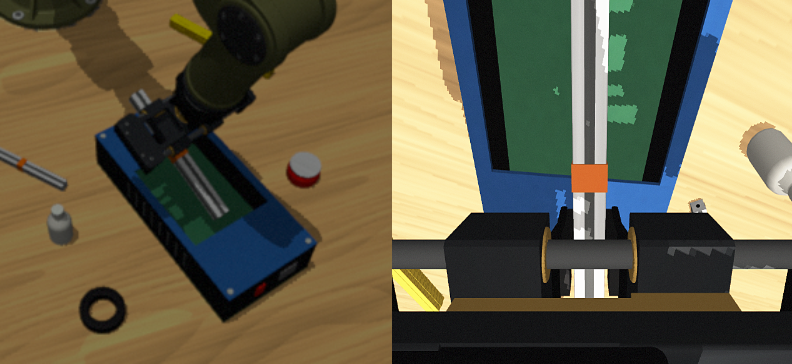

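The rail's far end, at (222,212) in the scene half, is now inside the hatch opening and clear of the lip. Lifting straight up 150 mm.

Request:
move_arm --rows '[{"x": -4,"y": 0,"z": -9,"wx": 0,"wy": 0,"wz": 0,"gripper": 1},{"x": -12,"y": 0,"z": -28,"wx": 0,"wy": 0,"wz": 0,"gripper": 1},{"x": -21,"y": 0,"z": -50,"wx": 0,"wy": 0,"wz": 0,"gripper": 1},{"x": -31,"y": 0,"z": -74,"wx": 0,"wy": 0,"wz": 0,"gripper": 1},{"x": -41,"y": 0,"z": -98,"wx": 0,"wy": 0,"wz": 0,"gripper": 1},{"x": -50,"y": 0,"z": -119,"wx": 0,"wy": 0,"wz": 0,"gripper": 1},{"x": -56,"y": 0,"z": -133,"wx": 0,"wy": 0,"wz": 0,"gripper": 1},{"x": -58,"y": 0,"z": -138,"wx": 0,"wy": 0,"wz": 0,"gripper": 1}]'

```text
t: 7.07
tcp_pos: [0.5033, 0.0665, 0.2763]
eef_rot: [3.141, 0.395, 0.357]
contact_force: [0.8, 0.9, -0.7]
width: 0.229
gripper_force: 30.0
```

Request:
move_arm --rows '[{"x": 0,"y": 0,"z": 0,"wx": 0,"wy": 0,"wz": 0,"gripper": 1},{"x": 0,"y": 0,"z": 0,"wx": 0,"wy": 0,"wz": 0,"gripper": 1},{"x": 0,"y": 0,"z": 0,"wx": 0,"wy": 0,"wz": 0,"gripper": 1},{"x": 0,"y": 0,"z": 0,"wx": 0,"wy": 0,"wz": 0,"gripper": 1},{"x": 0,"y": 0,"z": 0,"wx": 0,"wy": 0,"wz": 0,"gripper": 1},{"x": 0,"y": 0,"z": 0,"wx": 0,"wy": 0,"wz": 0,"gripper": 1},{"x": 0,"y": 0,"z": 0,"wx": 0,"wy": 0,"wz": 0,"gripper": 1},{"x": 0,"y": 0,"z": 0,"wx": 0,"wy": 0,"wz": 0,"gripper": 1}]'

```text
t: 7.73
tcp_pos: [0.5018, 0.0657, 0.2733]
eef_rot: [-3.142, 0.4, 0.357]
contact_force: [-1.2, 0.7, -1.6]
width: 0.227
gripper_force: 30.0
```

Run:
```python
from h import *; from workcell import vision, telemetry
c=vision.read_camera("scene"); w=vision.read_camera("wrist")
cv2.imwrite("pics/s5.png",np.hstack([cv2.resize(c["frame"][80:380,180:480],(400,400)),cv2.resize(w["frame"],(400,400))])[:,:,::-1]); s=telemetry.read_state(); print(s)
C=R.from_euler("xyz",s["eef_rot"]); print("far low corner",s["tcp_pos"]+C.apply([.138,0,.0228]))
```

```text
{'t': 7.8333, 'joints': array([ 0.2290719 ,  0.35082789, -0.57836073,  1.45183923,  0.19282286,
        1.79568367, -1.56873672]), 'joint_vel': array([ 0.00177021, -0.00118359, -0.00102689, -0.00072894, -0.0012643 ,
       -0.00078044, -0.00088314]), 'joint_torque': array([ 4.21933524e-03, -4.49943244e+01, -5.37161887e+00, -2.93438798e+01,
       -1.79009023e-02,  1.99445352e+00,  1.41604335e-02]), 'tcp_pos': array([0.50186793, 0.0657479 , 0.2734647 ]), 'eef_rot': array([3.14154991, 0.40008132, 0.35679086]), 'contact_force': array([ 0.3692761 ,  0.64906811, -0.40996206]), 'torque': array([ 0.2481189 , -0.51368509, -0.01426855]), 'gripper_force': 29.99392658472061, 'width': 0.2289763272052034}
far low corner [0.61264457 0.10703813 0.19871516]
```

View pics/s5.png

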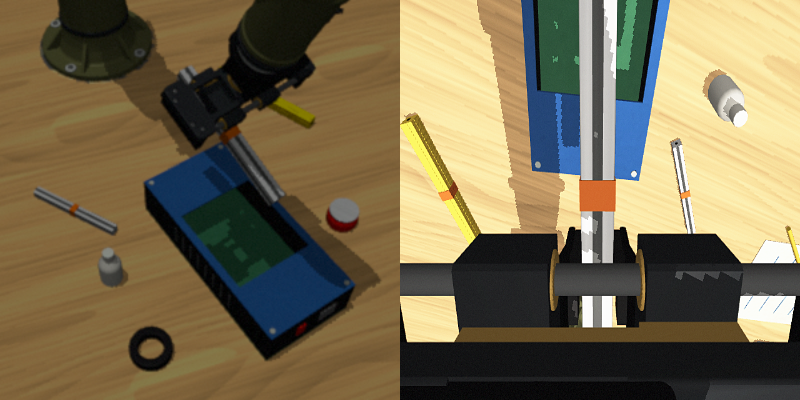

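The rail is fully out and held still. Its lowest corner, near scene (275,198), is about 0.199 m up, well above the 0.113 m needed. The tape, bottle and tin have not moved.

```bash
python3 -c "
from workcell import ticket; print(ticket.close_job())"
```

```text
the job is handed in; nothing more can be done
None
```

The rail came out through the hatch near end first and is held still in the gripper, its lowest point about 12.5 cm above the case's top; the tape roll, bottle and tin were left where they stood, and the job is handed in.

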